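# Load the fitting scale slide and raise the stage

## Robot

A 6-joint arm with a two-finger parallel gripper is mounted at the origin on the work surface. World frame = base frame: x ahead of the robot, y to its left, z up, the work surface at z = 0. Lengths are in mm, angles in rad, forces in N, time in s.
With the tool pointing down it reaches from about 275 to 825 mm from the base axis. Payload 4.9 kg.
Tool frame: the origin (TCP) lies at the very end of the fingers, on their centre line; the grasp point (between the pads) lies 19 mm behind it; z points along the fingers, y is the direction in which the jaws open and shut (so a half turn about z gives the same grasp; the last joint's range is limited). The gripper opens to 85 mm and grips with 20 to 120 N. Pads are 22 mm wide; open, the fingers measure 114 mm over their backs; the gripper's body (76 mm by 85 mm) begins 54 mm behind the grasp point. The pads swing forward as they close: fully open they stand 13 mm farther back than shut.
Start: joints at [1.193, 0.326, -0.193, 1.052, 0, 1.437], TCP at [132.759, 533.754, 231.281] pointing down, gripper open.
Joint ranges: [-2.65, 2.65], [-0.97, 1.79], [-1.3, 1.35], [-1.93, 2.1], [-1.47, 1.37], [-3.14, 3.14]. Speed limits (rad/s): [2.57, 2.57, 3.14, 3.14, 3.14, 3.14].

## Interface

Orientations are given as [roll, pitch, yaw] about the fixed x, y, z axes, in that order (R = Rz(yaw) Ry(pitch) Rx(roll)).
In Python, from bench import bot, solve_ik, imaging gives the robot as it stands. Calls block until the motion is done:
- bot.move_ptp(position, orientation): joint-space move of the TCP to a pose.
- bot.movel(position, rot=None, max_speed=150, threshold=None): straight line of the TCP; rot=None keeps the orientation; max_speed is the mean speed in mm/s. With threshold (N) it stops when the force on the tool has changed by that much, and returns True; else False.
- bot.move_j(angles): joint-space move.
- bot.grip(opening, effort=None): opening from 0.0 (shut) to 1.0 (fully open); effort is the grip in N (None keeps the last); returns when the fingers have stopped.
- bot.dwell(seconds).
- solve_ik(position, orientation): joint angles nearest the present ones, or None.
- bot.get_state(): the state.
- imaging.capture(name): name is "scene" or "top" or "wrist"; returns the picture (400x640x3 uint8, blue, green, red); there is no depth.
- imaging.camera_model(name): a dict with "K" (3x3 intrinsics, pixels), "position" and "rotation" of the camera in the world. Camera axes: x right, y up, looking along -z (the intrinsics and any distortion apply to the point x, -y, -z); pixel columns grow to the right and rows downward; lengths in mm; the calibration is good to about 2 mm. A picture is of the moment at which its call begins: read the wrist's pose just before it. camera_model takes no time and is no camera call; for the wrist camera it gives the pose at the moment of the call.
A pose or a line that the arm cannot do raises bot.IKError and nothing moves.
- bot.sign_off(): hands the job in, once; it reports no verdict.
The state is a dict: "t": time; "qpos": joint angles; "joint_velocities": joint speeds; "effort": joint torques, N m; "tcp_pos": TCP position; "orientation": TCP orientation; "contact_force": force on the tool from outside, world axes, zero at the start; "wrist_torque": the same for the moment, N m; "opening": opening from 0.0 (shut) to 1.0 (fully open).
Only numpy, scipy, OpenCV 4.12 (cv2) and the standard library are available. Lean on these libraries where they do the work, as an engineer would, in place of code of your own. Each camera call takes 0.05 s, during which the arm holds its last target.

## Task

One of the three brass scale slides fits the nest on the brass stage. Set that one gently into the nest (do not drop it), turned so that its notched end goes over the nest's key and it lies flat, and let go; then swing the side crank all the way over, away from the robot, to its far stop so that the stage is raised with the slide in it. Leave the other slides and the things lying about where they are.

Things in the scene. Friction and masses are not known exactly. Their poses are not given: they have to be found in the camera images.
- slide_short_centre (a point): Short scale slide: brass block 82 mm long (x), 30 mm wide (y), 24 mm high, about 0.3 kg, green glass scale strip along its top. At its +x end a U-shaped notch 12 mm wide and 14 mm deep runs through its whole height; the -x end is plain. The point is its centre, 12 mm above its underside. Too short for the nest.
- slide_middle_centre (a point): Middle scale slide: brass block 100 mm long (x), 30 mm wide (y), 24 mm high, about 0.3 kg, green glass scale strip along its top. At its +x end a U-shaped notch 12 mm wide and 14 mm deep runs through its whole height; the -x end is plain. The point is its centre, 12 mm above its underside. This is the one that fits the nest.
- slide_long_centre (a point): Long scale slide: brass block 118 mm long (x), 30 mm wide (y), 24 mm high, about 0.3 kg, green glass scale strip along its top. At its +x end a U-shaped notch 12 mm wide and 14 mm deep runs through its whole height; the -x end is plain. The point is its centre, 12 mm above its underside. Too long for the nest.
- nest (a point): Centre of the nest floor on the brass stage (136 mm along x, 90 mm along y). Nest: 106 mm long (x), 36 mm wide (y), between black end stops and four corner stubs 17 mm high, flared outward above 8 mm. Stubs reach in to x = +-35 mm, so between them the slide's sides are free. Axes are the stand's, x roughly away from the robot. Floor 80 mm above the bench at crank 0, rising 20 mm per rad of crank
- key (a point): Middle of the steel key on the nest floor at its +x end, 47 mm along x from the nest's centre: 6 mm wide (y), 12 mm long (x, joining the end stop), 9 mm high; the point is half-way up it. The slide's notch must go over it, so that the slide's x axis points the same way as the nest's
- crank (a joint): Angle of the side crank on the stand's -y side (rad): 0 = arm leaning 0.75 rad from upright towards the stand's -x (towards the robot), 1.5 = far stop, arm leaning 0.75 rad to the stand's +x. It stays where it is left, starts at 0 to 0.3 and takes about 7 N at the handle to turn.
- crank_grip (a point): Centre of the crank's black ebonite handle: a cylinder 22 mm in diameter and 46 mm long, lying along the stand's y, that spins freely on its pin. It travels on a circle of 80 mm radius about point crank_hub in the stand's x-z plane. Axes: not needed (they turn with the crank).
- crank_hub (a point): Point on the crank's turning axis (level, along the stand's y), in the plane of the handle's centre: 94 mm to the stand's -y side of the nest's centre and 55 mm above the bench. At crank angle q the handle centre lies at x = 80 mm * sin(q - 0.75), z = 80 mm * cos(q - 0.75) from here, in the stand's axes. Axes: the stand's.
- magnifier: Domed glass magnifier in a round brown horn mount, 72 mm across, 33 mm high; origin at the centre of its underside. Bystander.
- weight: Dull pewter weight with a small top knob, 54 mm across, 57 mm high, 0.7 kg; origin at the centre of its underside. Bystander.
- knob1: Black ebonite knurled knob, 46 mm across, 30 mm high; origin at the centre of its underside. Bystander.
- knob2: Black ebonite knurled knob, the same as the other. Bystander.
- slide_middle_notch (a point): Middle of the mouth of the middle slide's notch: on its long axis, 50 mm to the +x end from its centre, half-way up.
Things that resemble listed ones, but are neither listed nor needed, are in the scene too. Leave any red look-alike of the part that bears slide_middle_centre alone.

How it is judged:
By the outcome, as a careful person would: the job done as asked, in the order asked, and still so for the second after the job is handed in, with the robot touching nothing.
It also fails if it takes over 54 s, if anything falls off the work surface, if the arm or the gripper's body presses on something with over 40 N, if the wrist force passes 120 N, or if a joint passes its speed limit or range.

## Working session

There is one attempt and no reset: what is moved stays moved. The work goes in short steps, each a Python script; the robot and the scene stay as the last script left them, time stands still between calls to the robot, and variables do not carry over. Pictures are saved under pics/ and viewed, and the job is handed in when it is done.

```bash
mkdir -p pics; ls
python3 - <<'E'
from bench import bot, imaging
import cv2,numpy as np
np.set_printoptions(precision=4,suppress=True)
for n in("scene","top","wrist"):
    m=imaging.camera_model(n); print(n,{k:np.array(v) if not isinstance(v,str) else v for k,v in m.items()})
    cv2.imwrite(f"pics/{n}0.png",imaging.capture(n))
print(bot.get_state())
E
```

```text
pics
scene {'K': array([[380.1117,   0.    , 321.1273],
       [  0.    , 380.1117, 200.3533],
       [  0.    ,   0.    ,   1.    ]]), 'position': array([1372.6327,  212.9284,  759.3677]), 'rotation': array([ 0.8903, -0.0068,  1.7923])}
top {'K': array([[427.3207,   0.    , 318.8154],
       [  0.    , 427.3207, 191.0655],
       [  0.    ,   0.    ,   1.    ]]), 'position': array([ 497.1795,   30.4823, 1136.0079]), 'rotation': array([ 0.0902,  0.0138, -1.5825])}
wrist {'K': array([[293.0765,   0.    , 314.442 ],
       [  0.    , 293.0765, 199.2308],
       [  0.    ,   0.    ,   1.    ]]), 'position': array([ 50.5424, 553.7693, 371.672 ]), 'rotation': array([-0.3349,  0.0014,  1.3265])}
{'t': 0.15, 'qpos': array([ 1.1928,  0.3268, -0.1933,  1.052 ,  0.    ,  1.4366]), 'joint_velocities': array([ 0.0009, -0.0006,  0.003 ,  0.0003,  0.0006,  0.0005]), 'effort': array([  0.0004, -44.3704,  26.2665,   0.0104,  -0.0001,  -0.    ]), 'tcp_pos': array([132.5856, 533.3204, 230.6891]), 'orientation': array([-3.1403, -0.0002,  2.8978]), 'contact_force': array([0.5101, 0.3261, 0.5762]), 'wrist_torque': array([-0.    , -0.0268,  0.0077]), 'opening': 0.9980282520728136}
```

View pics/top0.png

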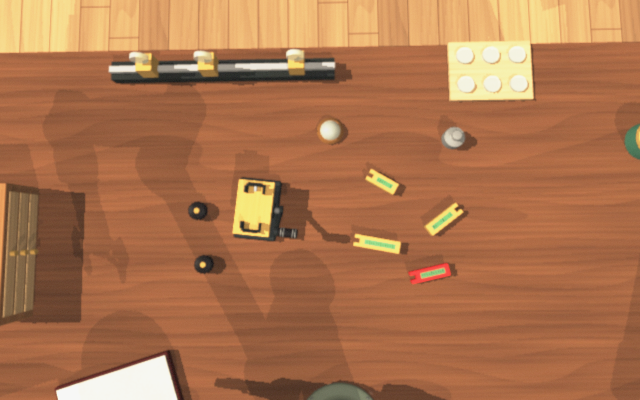

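View pics/scene0.png

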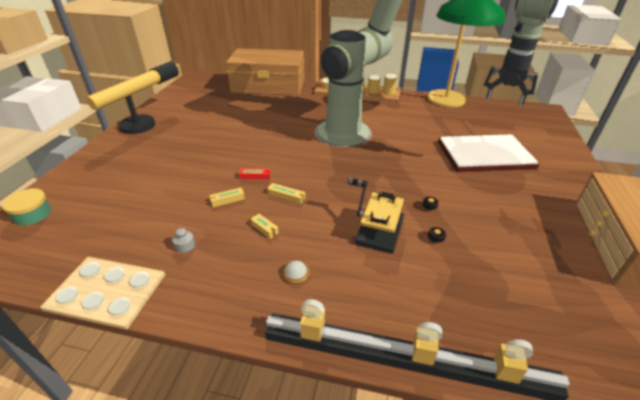

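View pics/wrist0.png

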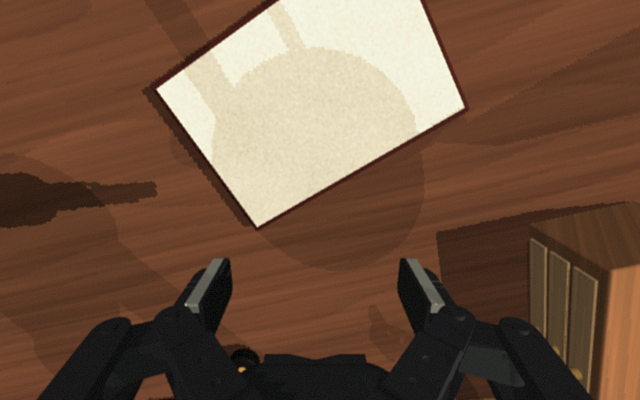

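The top view shows three brass slides: at (382,181), about 35 px long; at (444,219); and at (378,243), about 50 px long. There is also a red look-alike at (430,273). The stand is at (257,209) with its crank handle at (289,233). I'll enlarge the view and measure the lengths.

```bash
cat > h.py <<'E'
import numpy as np,cv2
from scipy.spatial.transform import Rotation as R
def cam(m): 
    return np.array(m["K"]),np.array(m["position"]),R.from_euler('xyz',m["rotation"]).as_matrix()
def ray(m,px):
    K,p,Rm=cam(m); px=np.atleast_2d(px).astype(float)
    d=np.c_[(px[:,0]-K[0,2])/K[0,0],-(px[:,1]-K[1,2])/K[1,1],-np.ones(len(px))]
    return p,d@Rm.T
def onz(m,px,z):
    p,d=ray(m,px); return p+d*((z-p[2])/d[:,2])[:,None]
def proj(m,P):
    K,p,Rm=cam(m); c=(np.atleast_2d(P)-p)@Rm
    return np.c_[K[0,0]*c[:,0]/-c[:,2]+K[0,2],K[1,1]*-c[:,1]/-c[:,2]+K[1,2]]
def tri(m1,p1,m2,p2):
    a,d=ray(m1,p1);b,e=ray(m2,p2);d=d[0]/np.linalg.norm(d);e=e[0]/np.linalg.norm(e)
    s,t=np.linalg.lstsq(np.c_[d,-e],b-a,rcond=None)[0]
    return (a+s*d+b+t*e)/2,np.linalg.norm(a+s*d-b-t*e)
E
python3 - <<'E'
from bench import imaging
from h import *
np.set_printoptions(precision=1,suppress=True)
m=imaging.camera_model("top"); im=cv2.imread("pics/top0.png")
hsv=cv2.cvtColor(im,cv2.COLOR_BGR2HSV)
mask=((hsv[...,0]>17)&(hsv[...,0]<90)&(hsv[...,1]>70)&(hsv[...,2]>140)).astype(np.uint8)
mask[:150]=0
mask=cv2.morphologyEx(mask,cv2.MORPH_CLOSE,np.ones((3,3)))
for c in cv2.findContours(mask,0,2)[0]:
    if cv2.contourArea(c)<150: continue
    P=onz(m,c[:,0],24)[:,:2].astype(np.float32)
    r=cv2.minAreaRect(P); print(cv2.boundingRect(c),np.array(r[0]),np.array(r[1]),r[2])
a=cv2.resize(im[160:300,345:475],None,fx=4,fy=4,interpolation=cv2.INTER_CUBIC)
cv2.imwrite("pics/slides.png",a)
a=cv2.resize(im[165:255,220:310],None,fx=6,fy=6,interpolation=cv2.INTER_CUBIC)
cv2.imwrite("pics/stand.png",a)
im=cv2.imread("pics/scene0.png")
cv2.imwrite("pics/stand_s.png",cv2.resize(im[165:255,335:425],None,fx=6,fy=6,interpolation=cv2.INTER_CUBIC))
E
```

```text
(353, 234, 48, 20) [ 460.8 -102.7] [119.5  31.2] 79.10025024414062
(425, 203, 38, 32) [ 521.7 -277.1] [ 32.  101.3] 36.72542953491211
(233, 179, 42, 59) [557.3 215.9] [ 95.9 145.3] 83.18838500976562
(366, 169, 32, 25) [ 621.3 -119.8] [82.  32.1] 59.173301696777344
```

View pics/slides.png

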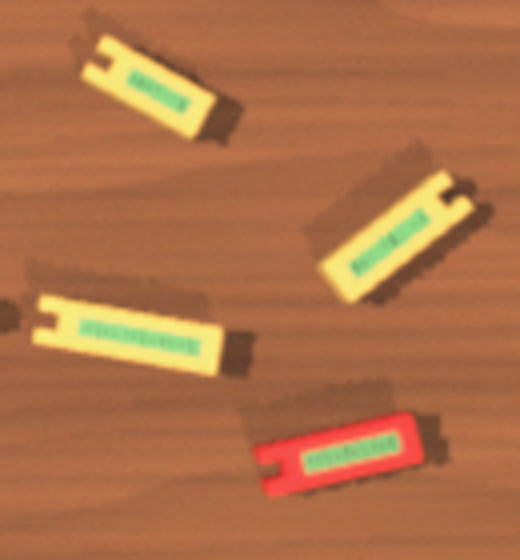

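View pics/stand.png

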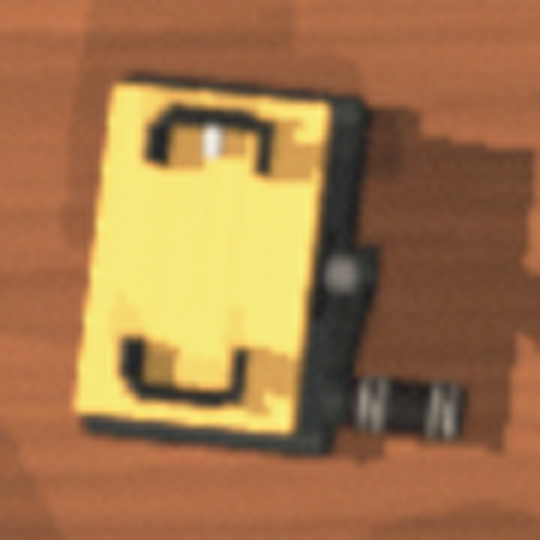

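View pics/stand_s.png

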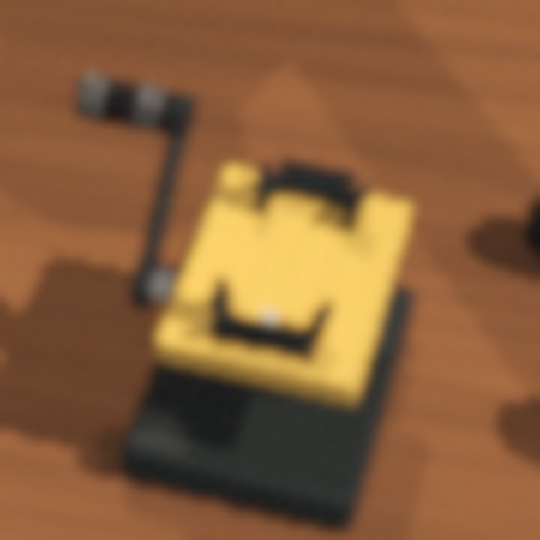

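The lengths at z=24 come to 119.5, 101.3 and 82 mm. So the brass slide at (444,219) is the middle one, with its notch facing up and right in the image, at about (461,205). The enlarged crop confirms it is brass. The red one at (430,273) is the look-alike to leave alone. The steel key shows as a bright spot at the far end of the nest, at (255,188). Next I'll triangulate the handle and move the wrist camera over the nest.

Run:
```python
from bench import bot,imaging,solve_ik
from h import *
np.set_printoptions(precision=3,suppress=True)
mt=imaging.camera_model("top"); ms=imaging.camera_model("scene")
print("handle",tri(mt,[220+410/6,165+408/6],ms,[335+122/6,165+98/6]))
print("hub end",tri(mt,[220+343/6,165+272/6],ms,[335+158/6,165+285/6]))
im=cv2.imread("pics/top0.png");hsv=cv2.cvtColor(im,cv2.COLOR_BGR2HSV)
mask=((hsv[...,0]>17)&(hsv[...,0]<40)&(hsv[...,1]>70)&(hsv[...,2]>120)).astype(np.uint8)
mask[:150]=0;mask[:,:225]=0;mask[:,285:]=0
c=max(cv2.findContours(mask,0,2)[0],key=cv2.contourArea)
for z in(80,86):
  r=cv2.minAreaRect(onz(mt,c[:,0],z)[:,:2].astype(np.float32));print(z,r)
C=np.array(r[0]); yaw=np.deg2rad(r[2]-90)
print(C,yaw)
pos=[C[0],C[1],215];ori=[np.pi,0,np.pi+yaw]
print(solve_ik(pos,ori))
bot.move_ptp(pos,ori)
m=imaging.camera_model("wrist");im=imaging.capture("wrist");cv2.imwrite("pics/w_nest.png",im)
import pickle;pickle.dump((m,bot.get_state()),open("w_nest.pkl","wb"))
s=bot.get_state();print(s["t"],s["tcp_pos"],s["orientation"],m)
```

```text
handle (array([490.219, 118.157, 116.542]), np.float64(2.2120675442054756))
hub end (array([547.654, 149.936,  53.11 ]), np.float64(1.1622716111147204))
80 ((554.33642578125, 206.24046325683594), (91.67357635498047, 138.28756713867188), 83.18842315673828)
86 ((554.0115356445312, 205.24185180664062), (91.15269470214844, 137.50186157226562), 83.18840789794922)
[554.012 205.242] -0.11888470948362773
[ 0.23   0.412 -0.107  1.051  0.     0.349]
2.1333 [553.529 206.261 215.091] [ 3.141 -0.     3.024] {'K': array([[293.076,   0.   , 314.442],
       [  0.   , 293.076, 199.231],
       [  0.   ,   0.   ,   1.   ]]), 'position': array([469.551, 215.884, 356.157]), 'rotation': array([-0.335, -0.   ,  1.453])}
```

View pics/w_nest.png

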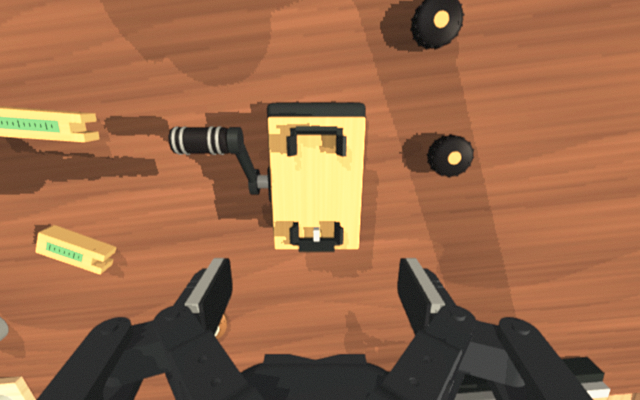

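The wrist view shows the stage upright at about x 269–365, y 115–250. The key is at (316,235), at the far end from the robot. The handle is at about (205,140), so the crank is near 0. Now I'll measure the nest precisely.

Run:
```python
from h import *; import pickle
np.set_printoptions(precision=2,suppress=True)
m,s=pickle.load(open("w_nest.pkl","rb")); im=cv2.imread("pics/w_nest.png");hsv=cv2.cvtColor(im,cv2.COLOR_BGR2HSV)
mask=((hsv[...,0]>15)&(hsv[...,0]<40)&(hsv[...,1]>50)&(hsv[...,2]>120)).astype(np.uint8)
mask[:,:262]=0;mask[:,372:]=0;mask[:100]=0;mask[256:]=0
mask=cv2.morphologyEx(mask,cv2.MORPH_OPEN,np.ones((3,3)))
c=max(cv2.findContours(mask,0,2)[0],key=cv2.contourArea)
for z in(81,83):
  P=onz(m,c[:,0],z);r=cv2.minAreaRect(P[:,:2].astype(np.float32));print(z,r)
x,y,w,h=cv2.boundingRect(c);print(x,y,w,h)
k=(hsv[...,1]<40)&(hsv[...,2]>190);k[:215]=0;k[250:]=0;k[:,:295]=0;k[:,340:]=0
ys,xs=np.nonzero(k);print("key",xs.min(),xs.max(),ys.min(),ys.max(),xs.mean(),ys.mean(),onz(m,[xs.mean(),ys.mean()],90))
v=im.copy();cv2.drawContours(v,[c],-1,(0,0,255),1)
cv2.imwrite("pics/w_nestz.png",cv2.resize(v[95:260,225:385],None,fx=3.6,fy=3.6,interpolation=cv2.INTER_NEAREST))
```

```text
81 ((552.334228515625, 207.7464599609375), (89.76641082763672, 134.23069763183594), 83.22440338134766)
83 ((551.7325439453125, 207.80560302734375), (89.11394500732422, 133.25503540039062), 83.22441864013672)
267 116 99 133
key 314 318 230 240 315.962962962963 235.09259259259258 [[599.63 202.1   90.  ]]
```

View pics/w_nestz.png

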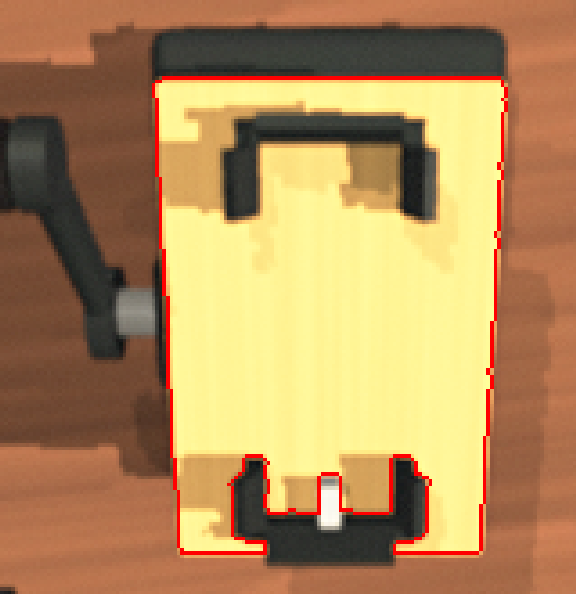

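Nest: the stage outline gives (552.3, 207.7) and the key gives (552.9, 207.7), so they agree. Yaw is -0.118. Next I'll hover over the middle slide.

Run:
```python
from bench import bot,imaging,solve_ik
from h import *; import pickle
np.set_printoptions(precision=3,suppress=True)
yaw=np.deg2rad(36.725-90)
pos=[521.7,-277.1,160];ori=[np.pi,0,np.pi+yaw]
print(solve_ik(pos,ori))
bot.move_ptp(pos,ori)
m=imaging.camera_model("wrist");im=imaging.capture("wrist");cv2.imwrite("pics/w_sl.png",im)
s=bot.get_state();pickle.dump((m,s),open("w_sl.pkl","wb"))
print(s["t"],s["tcp_pos"],s["orientation"])
hsv=cv2.cvtColor(im,cv2.COLOR_BGR2HSV)
mask=((hsv[...,0]>15)&(hsv[...,0]<90)&(hsv[...,1]>50)&(hsv[...,2]>140)).astype(np.uint8)
mask[:100]=0;mask[280:]=0
for c in cv2.findContours(mask,0,2)[0]:
    if cv2.contourArea(c)<500: continue
    r=cv2.minAreaRect(onz(m,c[:,0],24)[:,:2].astype(np.float32)); print(cv2.boundingRect(c),r)
    cv2.drawContours(im,[c],-1,(0,0,255),1)
cv2.imwrite("pics/w_sl2.png",im)
```

```text
[-0.613  0.455 -0.189  0.927  0.     0.317]
3.9583 [ 522.293 -276.039  160.191] [3.141 0.    2.214]
(297, 134, 33, 101) ((520.4521484375, -276.2931213378906), (31.035423278808594, 102.69984436035156), 36.69089126586914)
(446, 100, 106, 52) ((616.6323852539062, -122.19558715820312), (90.90431213378906, 35.79026794433594), 59.454200744628906)
```

View pics/w_sl2.png

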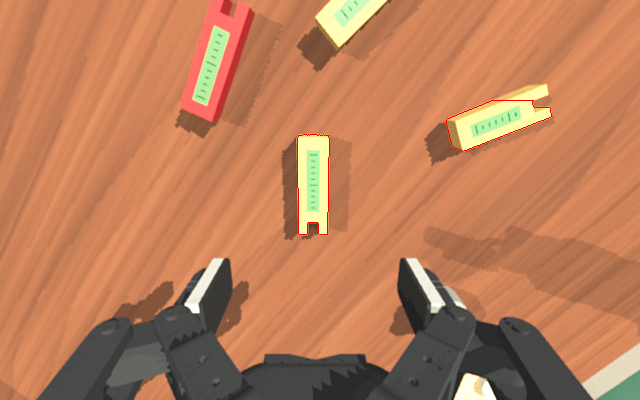

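The middle slide is at (313,185), its notch at (313,228). The -x end face adds a sliver to the outline, so I shift the centre 1.5 mm along +x. Now the grasp.

Run:
```python
from bench import bot,imaging,solve_ik
from h import *; import pickle
np.set_printoptions(precision=3,suppress=True)
yaw=np.deg2rad(36.70-90); d=np.array([np.cos(yaw),np.sin(yaw)])
C=np.array([520.45,-276.29])+1.5*d
ori=[np.pi,0,np.pi+yaw]
bot.movel([*C,40],ori,max_speed=150)
print(bot.movel([*C,5],max_speed=60,threshold=15), bot.get_state()["tcp_pos"])
bot.grip(0.0,40)
s=bot.get_state();print(s["t"],s["opening"],s["tcp_pos"],s["contact_force"])
bot.movel([*C,60],max_speed=80)
s=bot.get_state();print(s["t"],s["opening"],s["tcp_pos"],s["contact_force"])
m=imaging.camera_model("wrist");im=imaging.capture("wrist");cv2.imwrite("pics/w_held.png",im)
pickle.dump((m,s),open("w_held.pkl","wb"))
```

```text
False [ 521.356 -277.525    4.877]
6.2 0.3407157791379606 [ 521.516 -277.79     5.432] [-0.651 -0.385  4.004]
7.0417 0.3382833603122465 [ 520.991 -277.227   59.645] [ 0.421  0.761 -3.558]
```

View pics/w_held.png

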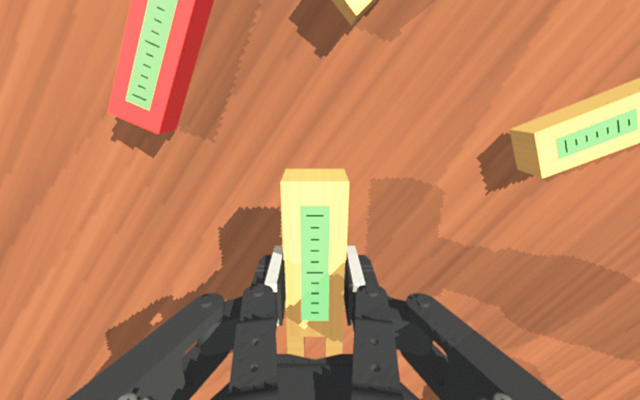

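The slide is held level between the pads, with its -x top edge at row 182 and its notch at (315,350). I'll check where it sits in the tool.

Run:
```python
from h import *; import pickle
np.set_printoptions(precision=2,suppress=True)
m,s=pickle.load(open("w_held.pkl","rb"))
Rt=R.from_euler('xyz',s["orientation"]).as_matrix()
zt=s["tcp_pos"][2]-5.2+24
P=onz(m,[[281,182.5],[350,182.5],[301.5,206],[329.5,206],[301.5,321],[329.5,321]],zt)
print((P-s["tcp_pos"])@Rt, zt)
im=cv2.imread("pics/w_held.png");cv2.imwrite("pics/held_z.png",cv2.resize(im[160:370,220:410],None,fx=2.8,fy=2.8,interpolation=cv2.INTER_NEAREST))
```

```text
[[ 49.63 -14.4  -18.76]
 [ 49.62  15.5  -18.77]
 [ 38.76  -5.68 -18.77]
 [ 38.75   6.8  -18.77]
 [-24.61  -6.62 -18.82]
 [-24.63   7.84 -18.82]] 78.44522412791174
```

View pics/held_z.png

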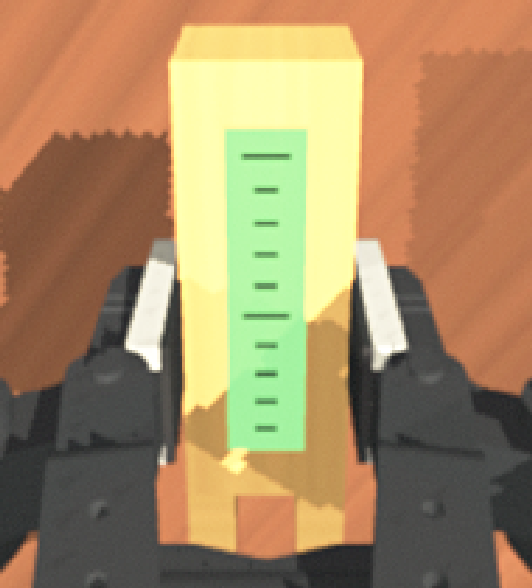

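Run:
```python
from bench import bot,imaging,solve_ik
from h import *; import pickle
np.set_printoptions(precision=3,suppress=True)
s=bot.get_state();p=s["tcp_pos"]
bot.movel([p[0],p[1],170],max_speed=150)
yaw=-0.1183;ori=[np.pi,0,np.pi+yaw]
C=[552.4,207.1]
bot.move_ptp([*C,170],ori)
bot.movel([*C,122],ori,max_speed=80)
s=bot.get_state();print(s["t"],s["opening"],s["tcp_pos"],s["orientation"],s["contact_force"])
m=imaging.camera_model("wrist");im=imaging.capture("wrist");cv2.imwrite("pics/w_ov.png",im)
pickle.dump((m,s),open("w_ov.pkl","wb"))
cv2.imwrite("pics/ov_z.png",cv2.resize(im[120:370,200:420],None,fx=2.4,fy=2.4,interpolation=cv2.INTER_NEAREST))
t=imaging.capture("top");cv2.imwrite("pics/t_ov.png",cv2.resize(t[150:270,200:330],None,fx=4,fy=4,interpolation=cv2.INTER_CUBIC))
```

```text
10.4917 0.3372196989116866 [552.71  207.076 122.227] [3.141 0.    3.023] [-0.053  0.841 -2.322]
```

View pics/ov_z.png

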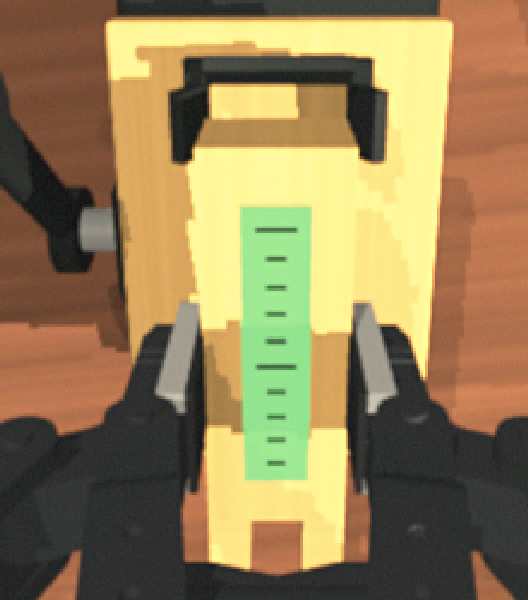

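View pics/t_ov.png

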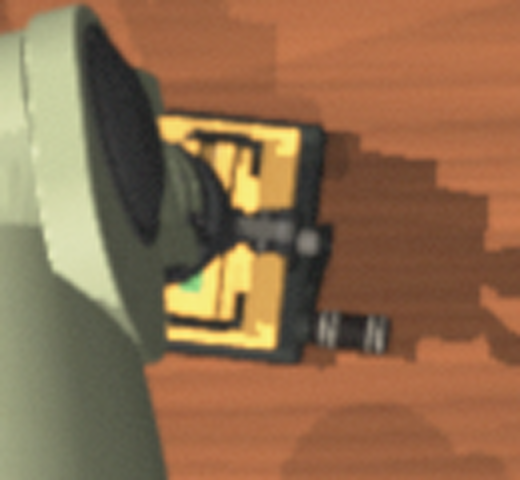

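The slide lies about 1 mm left (-y) of the nest's centre line: nest bar centre at crop x≈279, slide centre at 274. I'll compute the offset in both axes, then lower it.

Run:
```python
from h import *; import pickle
np.set_printoptions(precision=2,suppress=True)
m,s=pickle.load(open("w_ov.pkl","rb"))
Rs=R.from_euler('z',-0.1183).as_matrix()
f=lambda cx,cy:[200+cx/2.4,120+cy/2.4]
O=s["tcp_pos"]
def st(px,z): return (onz(m,px,z)-O)@Rs
print("slide -x corners",st([f(190,147),f(358,147)],141))
print("stage -x corners",st([f(106,20),f(453,20)],81))
print("stage sides",st([f(106,20),f(453,20),f(128,320),f(434,320)],81))
print("stub outer tops",st([f(170,90),f(387,90)],98), "bar outer top",st([f(279,58)],98))
```

```text
slide -x corners [[-50.25 -15.36  18.77]
 [-50.22  14.92  18.77]]
stage -x corners [[-66.71 -42.76 -41.23]
 [-66.65  45.06 -41.23]]
stage sides [[-66.71 -42.76 -41.23]
 [-66.65  45.06 -41.23]
 [ 19.24 -43.15 -41.23]
 [ 19.3   46.61 -41.23]]
stub outer tops [[-52.16 -24.9  -24.23]
 [-52.13  26.54 -24.23]] bar outer top [[-59.69   0.93 -24.23]]
```

Run:
```python
from bench import bot,imaging,solve_ik
from h import *; import pickle
np.set_printoptions(precision=2,suppress=True)
C=[553.3,208.0];ori=[np.pi,0,np.pi-0.1183]
bot.movel([*C,122],ori,max_speed=30)
print(bot.movel([*C,105],max_speed=50,threshold=8)); s=bot.get_state();print(s["t"],s["tcp_pos"],s["contact_force"])
print(bot.movel([*C,83],max_speed=15,threshold=6)); s=bot.get_state();print(s["t"],s["tcp_pos"],s["contact_force"],s["wrist_torque"])
im=imaging.capture("wrist");cv2.imwrite("pics/w_in.png",cv2.resize(im[80:370,200:420],None,fx=2.05,fy=2.05,interpolation=cv2.INTER_NEAREST))
```

```text
False
11.3333 [552.91 207.87 104.42] [ 0.09 -0.34 -3.48]
True
12.475 [553.21 208.    86.05] [0.59 0.49 5.19] [ 0.1  -0.11  0.06]
```

View pics/w_in.png

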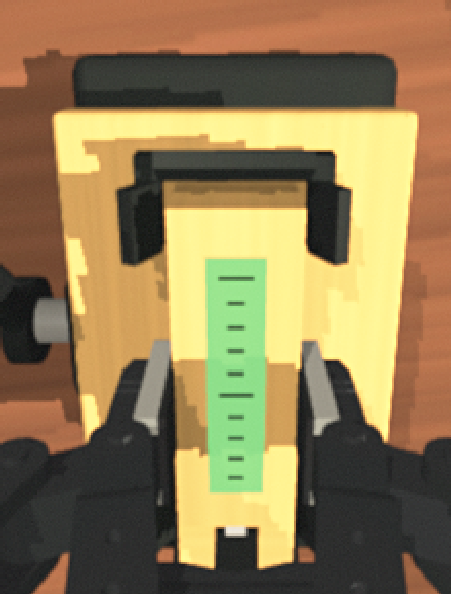

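Contact came at TCP z 86.05, which matches the slide resting on the floor. The key shows in the notch at (235,532) and the slide lies between the stubs. Releasing now.

Run:
```python
from bench import bot,imaging,solve_ik
from h import *; import pickle
np.set_printoptions(precision=2,suppress=True)
bot.grip(0.65); s=bot.get_state();print(s["t"],s["opening"],s["tcp_pos"],s["contact_force"])
p=s["tcp_pos"]
bot.movel([p[0],p[1],215],max_speed=130)
bot.grip(0.9)
s=bot.get_state();m=imaging.camera_model("wrist");im=imaging.capture("wrist");cv2.imwrite("pics/w_pl.png",im)
pickle.dump((m,s),open("w_pl.pkl","wb"));print(s["t"],s["tcp_pos"])
cv2.imwrite("pics/w_plz.png",cv2.resize(im[95:260,150:385],None,fx=3.2,fy=3.2,interpolation=cv2.INTER_NEAREST))
```

```text
12.9 0.649521717686618 [551.47 207.58  84.35] [ 0.72 -0.1   0.14]
14.3917 [551.3  207.53 214.59]
```

View pics/w_plz.png

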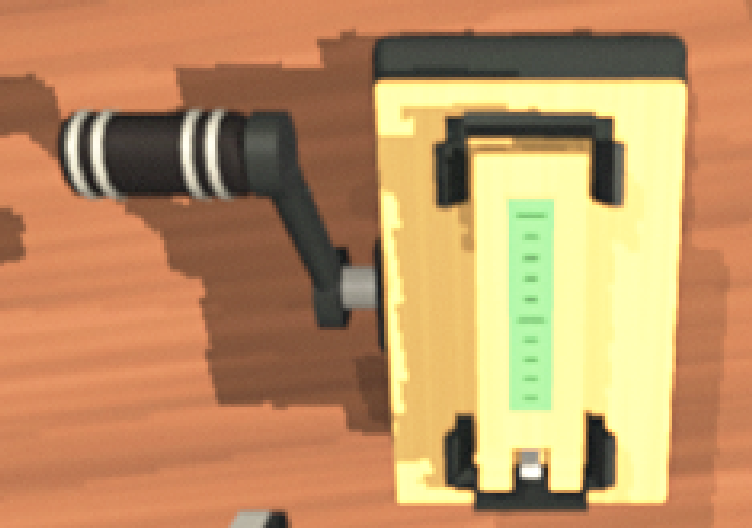

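The slide is flat in the nest, its notch over the key at crop (530,465), and the stubs clear it on both sides. Next I'll locate the crank handle, at crop (155,153).

Run:
```python
from bench import bot,imaging,solve_ik
from h import *; import pickle
np.set_printoptions(precision=2,suppress=True)
m,s=pickle.load(open("w_pl.pkl","rb"))
mt=imaging.camera_model("top"); ms=imaging.camera_model("scene")
pw=[150+155/3.2,95+153/3.2]
pt=[220+410/6,165+408/6];psn=[335+122/6,165+98/6]
Rs=R.from_euler('z',-0.1183).as_matrix(); N=np.array([553.2,208.0,0])
for nm,a in(("w-t",tri(m,pw,mt,pt)),("w-s",tri(m,pw,ms,psn)),("t-s",tri(mt,pt,ms,psn)),("w@114",(onz(m,pw,114)[0],0))):
    print(nm,a,"stand",(a[0]-N)@Rs)
for q in(0,.1,.2): print(q,80*np.sin(q-.75),55+80*np.cos(q-.75))
for q in(0.05,1.55):
    p=N+Rs@[80*np.sin(q-.75),-95,55+80*np.cos(q-.75)-19]
    for y in(np.pi/2,-np.pi/2): print(p,solve_ik(p,[np.pi,0,y-.1183]))
```

```text
w-t (array([490.66, 117.57, 111.27]), np.float64(0.5945218624188332)) stand [-51.43 -97.18 111.27]
w-s (array([490.4 , 119.55, 116.76]), np.float64(0.5945650707217354)) stand [-51.93 -95.24 116.76]
t-s (array([490.22, 118.16, 116.54]), np.float64(2.2120675442054756)) stand [-51.94 -96.65 116.54]
w@114 (array([490.69, 118.74, 114.  ]), 0) stand [-51.54 -96.01 114.  ]
0 -54.53110080186673 113.53510950990568
0.1 -48.414912458883165 118.68670388392447
0.2 -41.81497831445274 123.20196176476045
[490.81 119.75  97.19] [ 0.09  0.38 -0.49  0.7   0.    1.78]
[490.81 119.75  97.19] [ 0.09  0.38 -0.49  0.7   0.   -1.36]
[598.98 106.89  91.74] [ 0.06  0.55 -0.22  0.8   0.    1.74]
[598.98 106.89  91.74] [ 0.06  0.55 -0.22  0.8   0.   -1.4 ]
```

The handle centre is at about (490.6, 118.8, 116), so the crank angle is about 0.05. I'll grip the handle with the jaws along the stand's x axis and follow the arc.

Run:
```python
from bench import bot,imaging,solve_ik
from h import *
np.set_printoptions(precision=2,suppress=True)
Rs=R.from_euler('z',-0.1183).as_matrix(); N=np.array([553.0,208.0,0])
ori=[np.pi,0,np.pi/2-.1183]
P=lambda q:N+Rs@[80*np.sin(q-.75),-95.5,55+80*np.cos(q-.75)-19]
p=P(0.05)
bot.move_ptp([p[0],p[1],215],ori)
bot.grip(0.75)
bot.movel([p[0],p[1],150],ori,max_speed=150)
print(bot.movel(p,max_speed=60,threshold=8)); s=bot.get_state();print(s["t"],s["tcp_pos"],p,s["contact_force"])
im=imaging.capture("wrist");cv2.imwrite("pics/w_h.png",im)
```

```text
False
17.625 [490.86 119.27  97.46] [490.55 119.25  97.19] [0.16 0.01 0.47]
```

View pics/w_h.png

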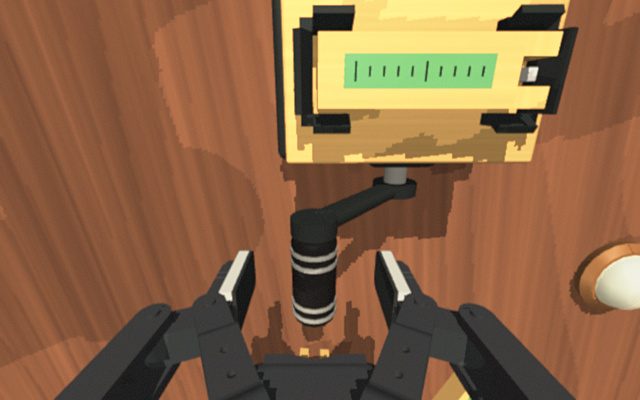

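The handle is centred between the pads at (314,280) and the slide is still seated, with the key visible at (531,74). I'll grip and follow the arc.

Run:
```python
from bench import bot,imaging,solve_ik
from h import *
np.set_printoptions(precision=2,suppress=True)
Rs=R.from_euler('z',-0.1183).as_matrix(); N=np.array([553.0,208.0,0])
P=lambda q:N+Rs@[80*np.sin(q-.75),-95.5,55+80*np.cos(q-.75)-19]
bot.grip(0.0,40); s=bot.get_state();print(s["t"],s["opening"],s["tcp_pos"],s["contact_force"])
for q in np.linspace(0.05,1.43,9)[1:]:
    r=bot.movel(P(q),max_speed=50,threshold=45); s=bot.get_state();print(round(q,2),r,s["t"],s["tcp_pos"]-P(q),s["contact_force"])
    if r: break
else:
    for q in(1.5,1.55):
        r=bot.movel(P(q),max_speed=25,threshold=30);s=bot.get_state();print(round(q,2),r,s["t"],s["tcp_pos"]-P(q),s["contact_force"])
        if r:break
im=imaging.capture("wrist");cv2.imwrite("pics/w_end.png",im)
```

```text
18.1333 0.24006479735909014 [490.48 119.28  97.4 ] [-0.67  0.28  2.39]
0.22 False 18.5583 [-1.77  0.24 -0.5 ] [-4.93  1.22  0.56]
0.39 False 18.9833 [-2.08  0.28 -0.16] [-7.35  1.1   5.26]
0.57 False 19.4083 [-0.97  0.16  0.6 ] [-6.    1.12  7.29]
0.74 False 19.8333 [0.28 0.08 1.03] [-4.07 -0.23  7.51]
0.91 False 20.2583 [0.98 0.04 1.13] [-2.11  0.22  6.02]
1.08 False 20.6833 [1.37 0.04 1.03] [-1.18  1.63  5.46]
1.26 False 21.1083 [1.59 0.04 0.85] [0.15 0.67 4.4 ]
1.43 False 21.5333 [1.63 0.08 0.69] [ 2.33 -0.25  3.57]
1.5 False 21.9083 [1.06 0.12 0.99] [0.6  0.9  6.69]
1.55 True 22.125 [-1.66  0.47  3.69] [-4.3  -1.08 11.03]
```

View pics/w_end.png

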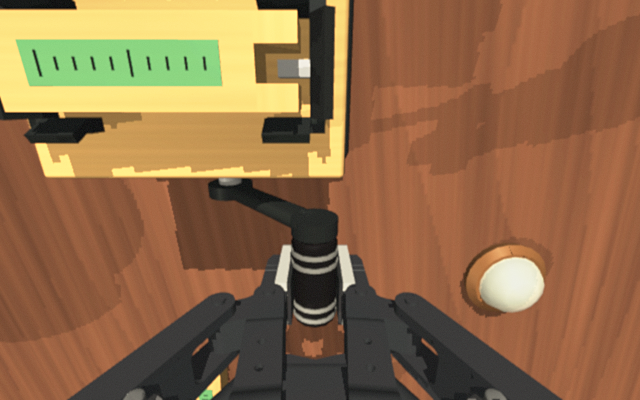

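The 30 N stop came with the TCP at the position for about q = 1.5, so it looks like the stop. One more press to confirm, then release.

Run:
```python
from bench import bot,imaging,solve_ik
from h import *; import pickle
np.set_printoptions(precision=2,suppress=True)
Rs=R.from_euler('z',-0.1183).as_matrix(); N=np.array([553.0,208.0,0])
P=lambda q:N+Rs@[80*np.sin(q-.75),-95.5,55+80*np.cos(q-.75)-19]
def ang():
    v=(bot.get_state()["tcp_pos"]-N)@Rs; return .75+np.arctan2(v[0],v[2]+19-55),np.hypot(v[0],v[2]+19-55)
print(ang())
r=bot.movel(P(1.56),max_speed=20,threshold=30);s=bot.get_state();print(r,ang(),s["contact_force"])
p=s["tcp_pos"]
bot.grip(0.75);s=bot.get_state();print(ang(),s["contact_force"])
bot.movel([s["tcp_pos"][0],s["tcp_pos"][1],190],max_speed=100)
s=bot.get_state();m=imaging.camera_model("wrist");im=imaging.capture("wrist");cv2.imwrite("pics/w_f.png",im)
pickle.dump((m,s),open("w_f.pkl","wb"))
# clear away towards the robot's right for outside views
bot.move_ptp([400,-50,300],[np.pi,0,np.pi/2-.1183])
for n in("top","scene"): cv2.imwrite(f"pics/{n}_f.png",imaging.capture(n))
print(bot.get_state()["t"])
a=cv2.imread("pics/top_f.png");b=cv2.imread("pics/scene_f.png")
cv2.imwrite("pics/cmp.png",np.hstack([cv2.resize(a[165:255,220:310],(390,390),interpolation=2),cv2.resize(b[165:255,335:425],(390,390),interpolation=2)]))
```

```text
(np.float64(1.5032126091831834), np.float64(81.44658964876722))
True (np.float64(1.5029533899586656), np.float64(81.43200028142823)) [-3.67  0.41 11.07]
(np.float64(1.5204228845963563), np.float64(80.61101898798584)) [-0.32  0.01  0.46]
25.225
```

View pics/cmp.png

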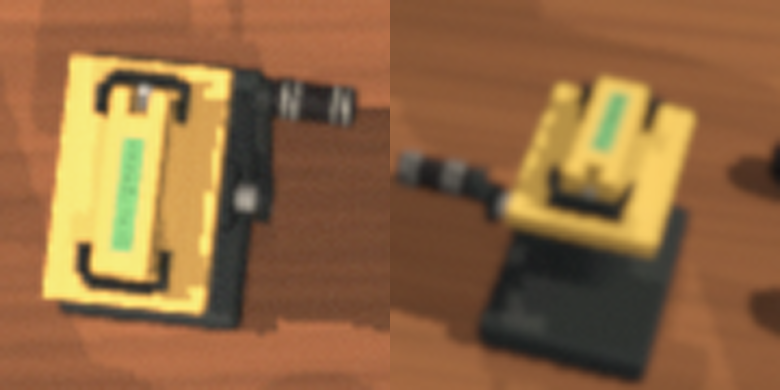

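View pics/w_f.png

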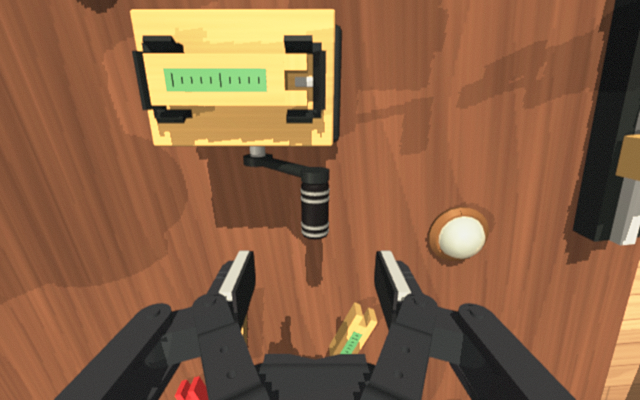

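View pics/top_f.png

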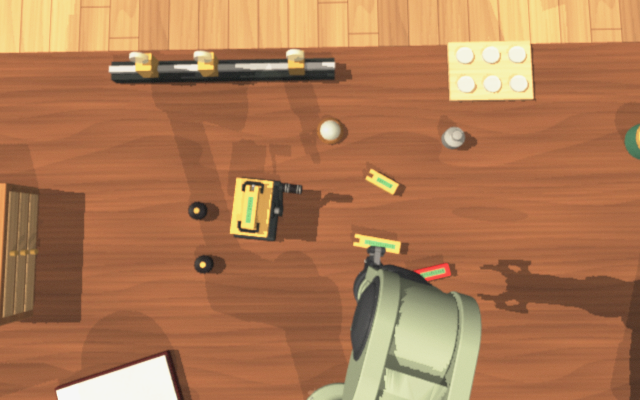

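The final views show the stage raised and the slide seated flat with its notch over the key. The crank is over at the far side, with the handle at (292,188) in the top view. The other items I can see have not moved. Handing in.

Run:
```python
from bench import bot,imaging
from h import *
mt=imaging.camera_model("top"); ms=imaging.camera_model("scene")
a,e=tri(mt,[220+317/4.333,165+102/4.333],ms,[335+(432-390)/4.333,165+170/4.333])
Rs=R.from_euler('z',-0.1183).as_matrix();v=(a-[553,208,55])@Rs
print(a,e,v,.75+np.arctan2(v[0],v[2]))
print(bot.sign_off())
```

```text
[596.43999164 106.02072038 114.56928634] 1.9618178412561502 [ 55.17240608 -96.13954417  59.56928634] 1.4970970897639895
the job is handed in; nothing more can be done
None
```

The middle brass slide is in the nest with its notch over the key, and the crank is at its far stop with the stage raised. I handed the job in at about 25 s; no verdict is reported.

- **Placing the slide:** I lowered it until it touched at 6 N, at the height expected for the nest floor, then let go. The wrist view showed it lying flat between the stubs with the key in the notch.
- **Turning the crank:** I gripped the handle and followed its arc. Two presses past the end both stopped at about 1.50 rad by arm position, and the cameras gave 1.497 rad after I let go. The final views show the slide still seated.
- **Other objects:** the long and short slides, the red look-alike, the magnifier, the weight and the knobs look unmoved in the last top view. The arm partly hid the red look-alike in that view.
- **Disagreement:** the top and wrist cameras differed by 1.5 to 2 mm on the nest's position, within the stated calibration. I corrected for this from a close wrist view before lowering the slide.

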